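# Start up the sanding bench: supply, extractor, sander

## Task

Start up the sanding bench with light fingertip presses on the green start buttons: first the bench supply (the aluminium socket block), then the dust extractor (yellow-topped box in front of the suction hood), and last the disc sander. Press each green button in until it stays in, gently and without leaning on the equipment; do not press any red stop button, and leave the loose things lying about where they are.

Things in the scene. Friction and masses are not known exactly. Their poses are not given: they have to be found in the camera images.
- supply: Bench supply: aluminium socket block 340 x 66 mm, 55 mm high, screwed down. At one end the green start and red stop buttons, then three white round sockets in a row, a black plug with a cord in the last (up to 106 mm high). Origin on the bench under the green button's centre; x runs along the block to the sockets (x +0.062 to +0.170 m), z up. Red stop at x -0.056 m.
- extractor: Dust extractor's switch and hood, screwed down: plywood pad 355 x 104 mm, on it a grey box with yellow top, 136 x 82 mm, face 67 mm above the bench, and behind it a steel duct with a black suction hood, up to 0.18 m high, from 0.10 m behind the green button on. Origin on the bench under the green button's centre; x points to the hood, z up. Red stop at x -0.056 m.
- sander: Green bench disc sander, grey motor, 150 mm brown disc, aluminium work table; 305 x 300 mm, 0.21 m high, screwed down. Switch housing 76 x 126 mm at its front, face 75 mm above the bench. Origin on the bench under the green button's centre; x points to motor and disc (from x +0.085 m on), y along the motor axis to the table (top 126 mm high). Red stop at y -0.056 m.
- supply_start (a joint): Start button of the socket block. Green, round, flat top 29 mm across, 14 mm above the switch face, in a 39 mm collar 2 mm high. Value in m = how far it is pushed down: 0 out (off, as at the start), 0.006 in; counts as on from 0.004. A steady 3.5 to 4 N pushes it in and it stays in; pushed further its cap gives up to 6 mm more on a spring (4.5 N, then 2 N/mm) and comes back.
- supply_start_top (a point): Centre of the top of the green start button of the socket block; 69 mm above the bench while the button is out. It moves down with the button.
- supply_stop (a joint): Stop button of the socket block. Red mushroom, 36 mm across, top 20 mm above the switch face, sprung. Value in m: 0 up, 0.005 fully pressed (about 4 N).
- extractor_start (a joint): Start button of the yellow-topped switch box. Green, round, flat top 29 mm across, 14 mm above the switch face, in a 39 mm collar 2 mm high. Value in m = how far it is pushed down: 0 out (off, as at the start), 0.006 in; counts as on from 0.004. A steady 3.5 to 4 N pushes it in and it stays in; pushed further its cap gives up to 6 mm more on a spring (4.5 N, then 2 N/mm) and comes back.
- extractor_start_top (a point): Centre of the top of the green start button of the yellow-topped switch box; 81 mm above the bench while the button is out. It moves down with the button.
- extractor_stop (a joint): Stop button of the yellow-topped switch box. Red mushroom, 36 mm across, top 20 mm above the switch face, sprung. Value in m: 0 up, 0.005 fully pressed (about 4 N).
- sander_start (a joint): Start button of the disc sander. Green, round, flat top 29 mm across, 14 mm above the switch face, in a 39 mm collar 2 mm high. Value in m = how far it is pushed down: 0 out (off, as at the start), 0.006 in; counts as on from 0.004. A steady 3.5 to 4 N pushes it in and it stays in; pushed further its cap gives up to 6 mm more on a spring (4.5 N, then 2 N/mm) and comes back.
- sander_start_top (a point): Centre of the top of the green start button of the disc sander; 89 mm above the bench while the button is out. It moves down with the button.
- sander_stop (a joint): Stop button of the disc sander. Red mushroom, 36 mm across, top 20 mm above the switch face, sprung. Value in m: 0 up, 0.005 fully pressed (about 4 N).
- sanding_block: Loose cork sanding block 60 x 100 mm, 30 mm high, lying on the near side of the sander. Origin at the centre of its underside.
- glue: Loose white glue bottle with a red cap and yellow label, 54 mm across, 150 mm high, standing on the near side of the socket block. Origin at the centre of its underside.
- filler: Loose grey jar of filler with a blue lid, 64 mm across, 55 mm high, standing on the near side of the extractor's pad. Origin at the centre of its underside.

How it is judged:
By the outcome, as a careful person would: the job done as asked, in the order asked, and still so for the second after the job is handed in, with the robot touching nothing.
It also fails if it takes over 61 s, if anything falls off the work surface, if the arm or the gripper's body presses on something with over 40 N, if the wrist force passes 120 N, or if a joint passes its speed limit or range.

## Robot

A 6-joint arm with a two-finger parallel gripper is mounted at the origin on the work surface. World frame = base frame: x ahead of the robot, y to its left, z up, the work surface at z = 0. Lengths are in m, angles in rad, forces in N, time in s.
With the tool pointing down it reaches from about 0.275 to 1 m from the base axis. Payload 8.4 kg.
Tool frame: the origin (TCP) lies at the very end of the fingers, on their centre line; the grasp point (between the pads) lies 19 mm behind it; z points along the fingers, y is the line along which they close (so a half turn about z gives the same grasp; the last joint's range is limited). The gripper opens to 85 mm and grips with 20 to 120 N. Pads are 22 mm wide; open, the fingers measure 114 mm over their backs; the gripper's body (76 mm by 85 mm) begins 54 mm behind the grasp point. The pads swing forward as they close: fully open they stand 13 mm farther back than shut.
Start: joints at [1.136, 0.353, 1.633, -0, 1.155, -0.002], TCP at [0.262, 0.567, 0.231] pointing down, gripper open.
Joint ranges: [-2.63, 2.63], [-0.92, 2.1], [0.06, 2.66], [-1.3, 4.44], [0, 2.69], [-3.02, 3.02]. Speed limits (rad/s): [2.22, 2.22, 2.79, 3.14, 3.14, 3.14].

## Interface

Orientations are given as a unit quaternion [w, x, y, z].
In Python, from workcell import status, viewer, workorder gives the robot as it stands.
- The arm moves only by the tool jog_arm, never from a script. Its argument "targets" is text: rows parted by semicolons, each of 7 numbers parted by spaces: the turn, a rotation vector about the tool's x, y, z in degrees, then the shift along the tool's x, y, z in m, then the closure, from -1 (fully open) to 1 (shut). A call has 1 to 12 rows; each row shifts and turns the commanded pose from where the row before left it, along the tool's axes as they then stand; what a row does not reach is not made up. A row lasts 1/8 s, in which the tool goes at most 62.5 mm and 10.7 degrees, less where a joint would pass 70% of its speed; a pose out of reach is approached as far as the arm can. A call is refused whole if a number of a shift passes 0.0625 or a number of a turn 10.7, either way. A call with a gripper value outside its range is refused whole. The fingers move at their own pace and stop on an object; "newtons" is the grip in N (left out, the last holds). Time passes only in rows, so rows that do not move let the fingers close. It gives the time, the measured TCP pose, the force, the opening and the grip force at its end, in the units of the state.
- status.sense(): the state, without advancing time (a new reading comes with each control period).
- viewer.capture(name): name is "side" or "top"; returns the picture (480x640x3 uint8, red, green, blue); there is no depth.
- viewer.calibration(name): a dict with "camera_matrix" (3x3 intrinsics, pixels), "rvec" (rotation vector, rad) and "tvec" (3), from world to camera coordinates, as OpenCV has them. Camera axes: x right, y down, z forward; pixel columns grow to the right and rows downward; lengths in m; the calibration is good to about 2 mm. A picture is of the moment at which its call begins. calibration takes no time and is no camera call.
- workorder.finish_job(): hands the job in; it is judged then, once.
The state is a dict: "t": time; "qpos": joint angles; "joint_vel": joint speeds; "joint_efforts": joint torques, N m; "position": TCP position; "tool_rot": TCP orientation; "force": force on the tool from outside, world axes, zero at the start; "wrist_torque": the same for the moment, N m; "width": finger opening in m; "grasp_force": force on a finger pad.
Only numpy, scipy, OpenCV 4.12 (cv2) and the standard library are available. Lean on these libraries where they do the work, as an engineer would, in place of code of your own. Each camera call takes 0.05 s, during which the arm holds its last target. There are 200 camera calls.

## Working session

There is one attempt and no reset: what is moved stays moved. The work goes in short steps, Python scripts to look and compute and a tool call to move; the robot and the scene stay as the last step left them, time stands still between calls to the robot, and variables do not carry over. Pictures are saved under pics/ and viewed, at most 10 in all, crops included, and the job is handed in when it is done.

Besides the shell and the picture viewer there is one more tool, called in YAML: its name, and indented under it one key for each argument. jog_arm: Moves the arm, as the interface text tells. Its arguments: {"type":"object","properties":{"targets":{"type":"string"},"newtons":{"type":"number"}},"required":["targets"]}

```bash
mkdir -p pics
python3 - <<'E'
from workcell import status, viewer
import cv2
for n in ("top","side"):
    cv2.imwrite(f"pics/{n}0.png",viewer.capture(n)[:,:,::-1])
s=status.sense();print({k:s[k] for k in("t","position","tool_rot","force","width")})
E
```

```text
{'t': 0.1, 'position': array([0.26195614, 0.56697225, 0.23064436]), 'tool_rot': array([-1.29507933e-04,  2.14729428e-01,  9.76673379e-01, -6.05845603e-04]), 'force': array([ 0.05514659, -1.28473693,  0.49605726]), 'width': 0.08535205176448407}
```

View pics/top0.png

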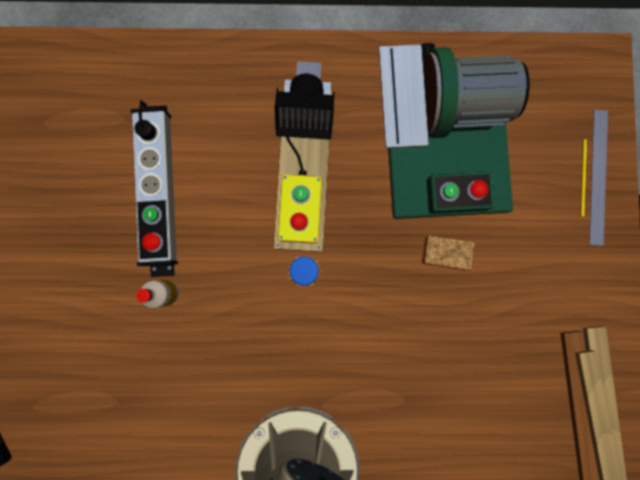

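View pics/side0.png

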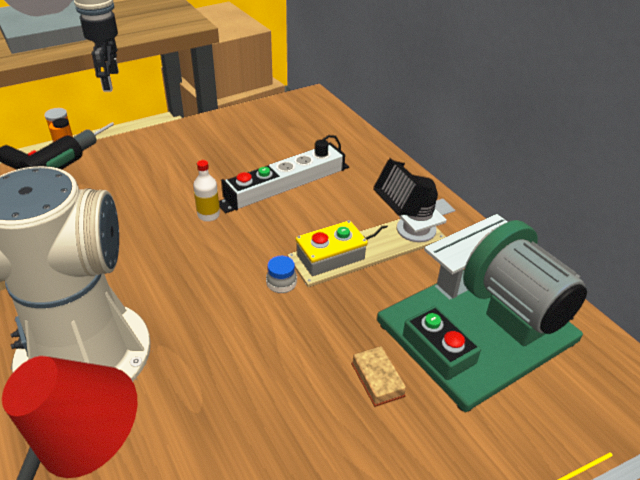

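The top view shows the green buttons at about (151,215) for the supply, (301,193) for the extractor and (451,190) for the sander. In the side view they are at about (264,172), (343,232) and (432,321). The red stops are about 25 px nearer the robot, or to the right of the green on the sander.

```bash
cat > h.py <<'E'
import numpy as np, cv2
from workcell import status, viewer
def cam(n):
    c=viewer.calibration(n); K=np.array(c["camera_matrix"],float); R=cv2.Rodrigues(np.array(c["rvec"],float))[0]; t=np.array(c["tvec"],float).ravel()
    return K,R,t
def onplane(n,uv,z):
    K,R,t=cam(n); d=R.T@np.linalg.inv(K)@[*uv,1]; o=-R.T@t
    return o+d*(z-o[2])/d[2]
def proj(n,p):
    K,R,t=cam(n); q=K@(R@np.array(p)+t); return q[:2]/q[2]
E
python3 - <<'E'
from h import *
np.set_printoptions(precision=4,suppress=True)
g={"sup":(.069,(151,215),(264,172)),"ext":(.081,(301,193),(343,232)),"san":(.089,(451,190),(432,321))}
crops=[]
for n,i in(("top",1),("side",2)):
    im=cv2.imread(f"pics/{n}0.png"); h=cv2.cvtColor(im,cv2.COLOR_BGR2HSV)
    m=cv2.inRange(h,(45,90,100),(80,255,255))
    row=[]
    for k,v in g.items():
        u,w=v[i]; s=m[w-14:w+15,u-14:u+15]
        nn,_,st,c=cv2.connectedComponentsWithStats(s); j=1+np.argmax(st[1:,4])
        uv=c[j]+[u-14,w-14]; print(n,k,uv,st[j],onplane(n,uv,v[0]))
        row.append(cv2.resize(im[w-16:w+17,u-16:u+17],(264,264),interpolation=cv2.INTER_CUBIC))
    crops.append(np.hstack(row))
    print(n,"tcp",proj(n,status.sense()["position"]),"campos",-cam(n)[1].T@cam(n)[2])
cv2.imwrite("pics/crops.png",np.vstack(crops))
for k,uv,z in(("sup stop",(152,242),.075),("ext stop",(299,222),.087),("san stop",(480,189),.095),("glue",(144,295),.15),("sandertable corner",(427,145),.126),("hood",(305,137),.15),("filler",(304,271),.055),("plug",(146,130),.106)): print(k,onplane("top",uv,z))
E
```

```text
top sup [149.5128 213.5769] [  6   6  14  14 156] [0.5267 0.2946 0.069 ]
top ext [300.323 193.323] [  7   8  14  14 161] [ 0.5666 -0.0076  0.081 ]
top san [450.9695 190.311 ] [  7   8  15  14 164] [ 0.5722 -0.3082  0.089 ]
top tcp [-56.5515 362.7001] campos [ 0.4025 -0.0265  1.0342]
side sup [264.0488 170.8293] [ 8  9 12 10 82] [0.5246 0.2878 0.069 ]
side ext [343.2885 231.9038] [  8   9  13  11 104] [ 0.5634 -0.0142  0.081 ]
side san [433.1145 319.9036] [  7   6  16  16 166] [ 0.5695 -0.3113  0.089 ]
side tcp [111.6201  86.7499] campos [-0.0032 -0.8498  0.9251]
sup stop [0.4692 0.2865 0.075 ]
ext stop [ 0.5083 -0.0052  0.087 ]
san stop [ 0.5739 -0.3645  0.095 ]
glue [0.3675 0.2743 0.15  ]
sandertable corner [ 0.6536 -0.2523  0.126 ]
hood [ 0.6609 -0.0175  0.15  ]
filler [ 0.4118 -0.0149  0.055 ]
plug [0.6859 0.2928 0.106 ]
```

View pics/crops.png

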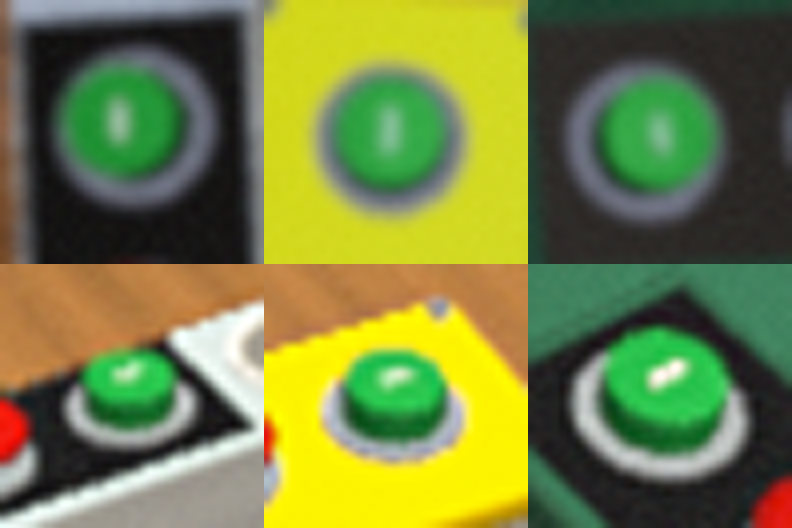

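jog_arm:
  targets: "0 0 0 -0.0443 -0.017 0 1;0 0 0 -0.0443 -0.017 0 1;0 0 0 -0.0443 -0.017 0 1;0 0 0 -0.0443 -0.017 0 1;0 0 0 -0.0443 -0.017 0 1;0 0 0 -0.0443 -0.017 0 1;0 0 0 -0.0443 -0.017 0 1;0 0 0 -0.0443 -0.017 0 1;0 0 0 0 0 0.04 1;0 0 0 0 0 0.04 1;0 0 0 0 0 0.03 1;0 0 0 0 0 0 1"
  newtons: 40

```text
t: 1.6
position: [0.5251, 0.2942, 0.1188]
tool_rot: [-0.002, 0.215, 0.977, -0.002]
force: [-0.1, 0.6, -0.8]
width: -0.0004
grasp_force: 0.0
```

jog_arm:
  targets: "0 0 0 0 0 0.02 1;0 0 0 0 0 0.015 1;0 0 0 0 0 0 1;0 0 0 0 0 0 1"

```text
t: 2.1
position: [0.5272, 0.2955, 0.0871]
tool_rot: [0.0, 0.215, 0.977, 0.0]
force: [0.4, 0.3, 0.2]
width: 0.0
grasp_force: 0.0
```

Run:
```python
from h import *
im=viewer.capture("side")[:,:,::-1]; s=status.sense(); print(s["position"],s["force"],proj("side",s["position"]))
cv2.imwrite("pics/s1.png",cv2.resize(im[110:230,190:350],(800,600),interpolation=cv2.INTER_CUBIC))
```

```text
[0.52732082 0.29558897 0.08719665] [ 0.42357821 -0.27771136  0.27940531] [263.3439487 162.7064641]
```

View pics/s1.png

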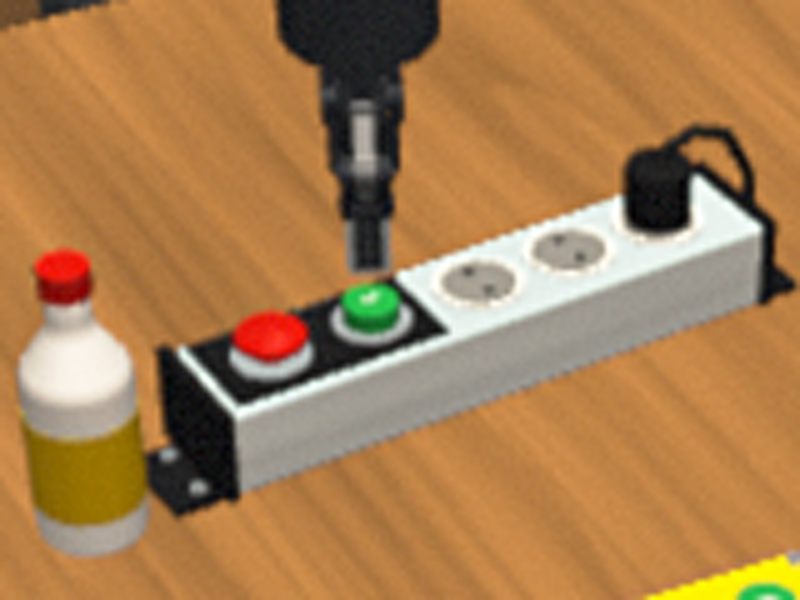

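The closed fingertip is at crop pixel (370,268), directly above the green cap at (371,298) and well clear of the red one.

jog_arm:
  targets: "0 0 0 0 0 0.012 1;0 0 0 0 0 0.004 1;0 0 0 0 0 0.003 1;0 0 0 0 0 0.003 1;0 0 0 0 0 0.001 1;0 0 0 0 0 0.001 1;0 0 0 0 0 0 1;0 0 0 0 0 0 1"

```text
t: 3.15
position: [0.5265, 0.2952, 0.0625]
tool_rot: [-0.0, 0.215, 0.977, -0.0]
force: [-3.7, -2.2, 5.9]
width: -0.0
grasp_force: 2.8
```

jog_arm:
  targets: "0 0 0 0 0 0.0005 1;0 0 0 0 0 0 1;0 0 0 0 0 -0.015 1;0 0 0 0 0 -0.05 1;0 0 0 0 0 -0.04 1;0 0 0 0 0 0 1"

```text
t: 3.9
position: [0.5294, 0.2967, 0.1713]
tool_rot: [0.003, 0.215, 0.977, 0.003]
force: [-0.3, 1.4, -0.7]
width: 0.0004
grasp_force: 0.0
```

Run:
```python
from h import *
im=viewer.capture("side")[:,:,::-1]; s=status.sense(); print(s["position"],s["force"],s["tool_rot"])
a=cv2.imread("pics/side0.png")
f=lambda i:cv2.resize(i[145:205,220:290],(400,343),interpolation=cv2.INTER_CUBIC)
cv2.imwrite("pics/s2.png",np.hstack([f(a),f(im)]))
```

```text
[0.52816207 0.29604213 0.16912021] [ 0.15578498 -0.2371566  -0.28033672] [0.00176475 0.21469072 0.97667926 0.00155232]
```

View pics/s2.png

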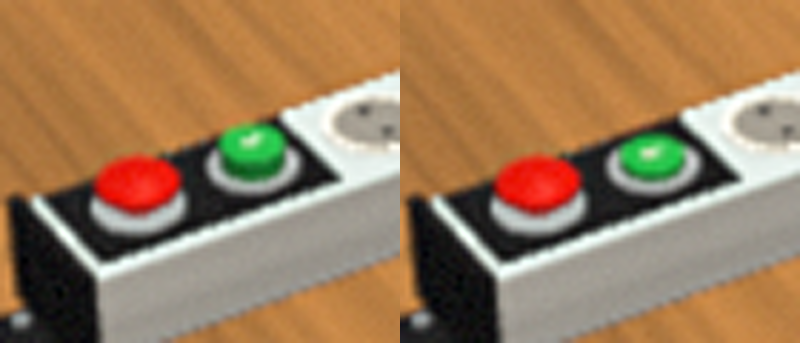

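The supply's green cap, at (652,155) in the right half, is now visibly lower than before and stays in, and the red one is unchanged. Next is the extractor.

jog_arm:
  targets: "0 0 0 -0.0233 -0.0372 0 1;0 0 0 -0.0233 -0.0372 0 1;0 0 0 -0.0233 -0.0372 0 1;0 0 0 -0.0233 -0.0372 0 1;0 0 0 -0.0233 -0.0372 0 1;0 0 0 -0.0233 -0.0372 0 1;0 0 0 -0.0233 -0.0372 0 1;0 0 0 0 0 0 1;0 0 0 0 0 0.04 1;0 0 0 0 0 0.03 1;0 0 0 0 0 0 1;0 0 0 0 0 0 1"

```text
t: 5.45
position: [0.566, -0.009, 0.0974]
tool_rot: [0.0, 0.214, 0.977, 0.0]
force: [-0.8, -0.8, -0.3]
width: -0.0001
grasp_force: 0.0
```

Run:
```python
from h import *
im=viewer.capture("side")[:,:,::-1]; s=status.sense(); print(s["position"],s["force"],s["tool_rot"],proj("side",s["position"]))
cv2.imwrite("pics/s3.png",cv2.resize(im[170:290,270:430],(800,600),interpolation=cv2.INTER_CUBIC))
```

```text
[ 0.5664305  -0.00907588  0.09784747] [0.22712267 0.40514139 0.74986342] [7.08099972e-04 2.14468325e-01 9.76730674e-01 1.60038484e-04] [343.5693225  224.00460781]
```

View pics/s3.png

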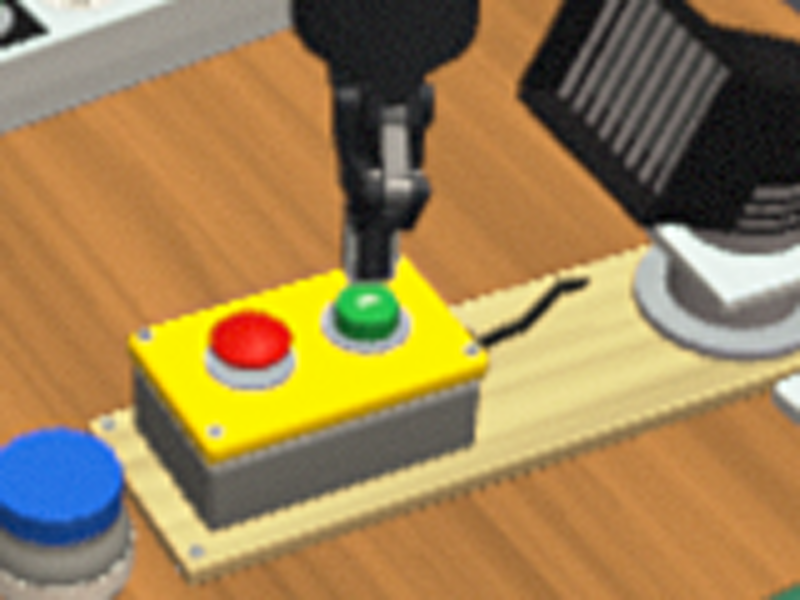

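The fingertip at (370,275) is centred over the extractor's green cap at (367,302).

jog_arm:
  targets: "0 0 0 0 0 0.011 1;0 0 0 0 0 0.004 1;0 0 0 0 0 0.003 1;0 0 0 0 0 0.003 1;0 0 0 0 0 0.001 1;0 0 0 0 0 0.001 1;0 0 0 0 0 0 1;0 0 0 0 0 0 1"

```text
t: 6.5
position: [0.5656, -0.0095, 0.0741]
tool_rot: [-0.0, 0.215, 0.977, 0.0]
force: [-3.2, 1.3, 6.6]
width: 0.0002
grasp_force: 3.2
```

jog_arm:
  targets: "0 0 0 0 0 -0.015 1;0 0 0 0 0 -0.05 1;0 0 0 0 0 -0.03 1;0 0 0 -0.0188 -0.0386 0 1;0 0 0 -0.0188 -0.0386 0 1;0 0 0 -0.0188 -0.0386 0 1;0 0 0 -0.0188 -0.0386 0 1;0 0 0 -0.0188 -0.0386 0 1;0 0 0 -0.0188 -0.0386 0 1;0 0 0 -0.0188 -0.0386 0 1;0 0 0 0 0 0.05 1;0 0 0 0 0 0 1"

```text
t: 8.0
position: [0.5693, -0.3092, 0.1161]
tool_rot: [-0.003, 0.215, 0.977, 0.001]
force: [0.4, 0.8, -0.1]
width: 0.0
grasp_force: 0.0
```

jog_arm:
  targets: "0 0 0 0 0 0.01 1;0 0 0 0 0 0 1"

```text
t: 8.25
position: [0.5723, -0.3096, 0.1096]
tool_rot: [0.0, 0.214, 0.977, -0.0]
force: [-0.5, 0.2, -1.2]
width: 0.0003
grasp_force: 0.0
```

Run:
```python
from h import *
im=viewer.capture("side")[:,:,::-1]; s=status.sense(); print(s["position"],s["force"],s["tool_rot"],proj("side",s["position"]))
cv2.imwrite("pics/s4.png",cv2.resize(im[200:365,300:520],(800,600),interpolation=cv2.INTER_CUBIC))
```

```text
[ 0.57247892 -0.30977345  0.10994165] [ 0.16100777  0.54472518 -0.23621358] [ 6.29619989e-04  2.14350571e-01  9.76756572e-01 -1.89614499e-04] [435.55691904 310.90421448]
```

View pics/s4.png

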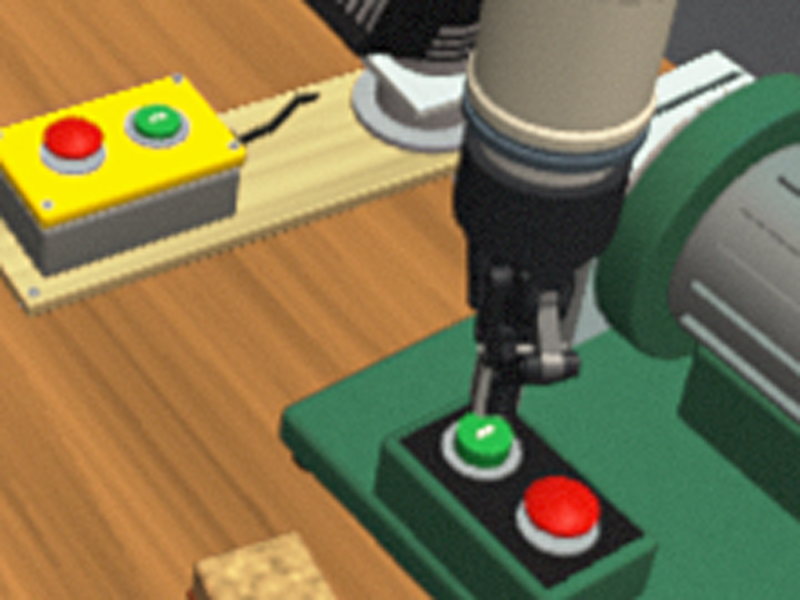

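The extractor's green cap at (158,120) is now in. The fingertip at about (495,408) is over the sander's green cap at (485,434), clear of the red one.

jog_arm:
  targets: "0 0 0 0.0014 -0.0006 0.01 1;0 0 0 0 0 0.006 1;0 0 0 0 0 0.004 1;0 0 0 0 0 0.003 1;0 0 0 0 0 0.003 1;0 0 0 0 0 0.001 1;0 0 0 0 0 0.0008 1;0 0 0 0 0 0 1;0 0 0 0 0 0 1"

```text
t: 9.43
position: [0.5701, -0.3098, 0.0814]
tool_rot: [-0.0, 0.215, 0.977, 0.0]
force: [-3.7, 3.1, 7.2]
width: -0.0003
grasp_force: 3.8
```

jog_arm:
  targets: "0 0 0 0 0 -0.015 1;0 0 0 0 0 -0.05 1;0 0 0 0 0 -0.05 1;0 0 0 0 0 0 1;0 0 0 0 0 0 1"

```text
t: 10.05
position: [0.5702, -0.31, 0.1962]
tool_rot: [0.0, 0.215, 0.977, -0.0]
force: [-0.5, 0.4, -0.3]
width: -0.0002
grasp_force: 0.0
```

Run:
```python
from h import *
im=viewer.capture("side")[:,:,::-1]; s=status.sense(); print(s["position"],s["force"])
cv2.imwrite("pics/s5.png",cv2.resize(im[140:410,190:550],(800,600),interpolation=cv2.INTER_CUBIC))
```

```text
[ 0.56977809 -0.30970003  0.19526782] [-0.21849898 -1.25774345 -0.50255635]
```

View pics/s5.png

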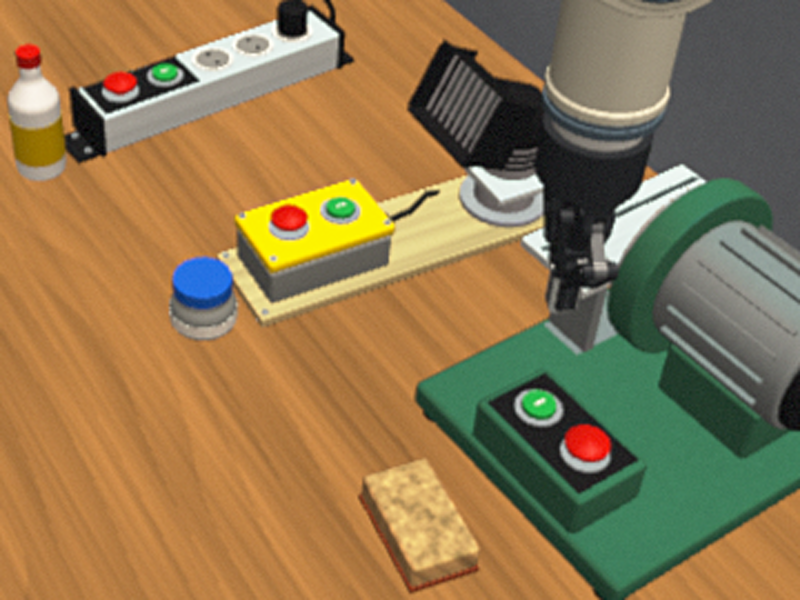

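All three green caps, at (165,73), (340,208) and (540,404), are low and in. The reds are up, the loose items have not moved, and the gripper is clear.

```bash
python3 -c "
from workcell import workorder
print(workorder.finish_job())"
```

```text
the job is handed in; nothing more can be done
None
```

I pressed the green buttons in order (supply, extractor, sander) with about 6–7 N each. The last picture shows all three staying in, no red stop pressed and nothing else moved. I handed the job in at about 10 s.

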